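# Set out a clean mixing tray from a slanted nested stack

### The arm

A 6-joint arm with a two-finger parallel gripper is mounted at the origin on the work surface. World frame = base frame: x ahead of the robot, y to its left, z up, the work surface at z = 0. Lengths are in mm, angles in rad, forces in N, time in s.
With the tool pointing down it reaches from about 400 to 925 mm from the base axis. Payload 3.4 kg.
Tool frame: the origin (TCP) lies at the very end of the fingers, on their centre line; the grasp point (between the pads) lies 19 mm behind it (robot.grip_point_offset is the z of the grasp point in the tool frame, in mm); z points along the fingers, y is the line along which they close (so a half turn about z gives the same grasp; the last joint's range is limited). The gripper opens to 85 mm and grips with 20 to 120 N. Pads are 22 mm wide; open, the fingers measure 114 mm over their backs; the gripper's body (76 mm by 85 mm) begins 54 mm behind the grasp point. The pads swing forward as they close: fully open they stand 13 mm farther back than shut.
Start: joints at [1.222, 0.307, 1.506, -0, 1.328, -0.073], TCP at [156.052, 553.424, 197.805] pointing down, gripper open.
Joint ranges: [-3.12, 3.12], [-1.05, 2.28], [0.14, 2.33], [-1.42, 4.57], [0.1, 2.73], [-2.68, 2.68]. Speed limits (rad/s): [2.57, 2.57, 3.14, 3.14, 3.14, 3.14].

### API

Orientations are given as [roll, pitch, yaw] about the fixed x, y, z axes, in that order (R = Rz(yaw) Ry(pitch) Rx(roll)).
In Python, from station import robot gives the robot as it stands.
- The arm moves only by the tool drive_tool, never from a script. Its argument "targets" is a list of rows, each an object with "xyz": the shift along the tool's x, y, z in mm, a list of three; "rotation": the turn, a rotation vector about the tool's x, y, z in rad, a list of three; "gripper": the closure in counts, from 0 (fully open) to 255 (shut). A call has 1 to 12 rows; each row is the pose to reach, as a shift and turn from the pose commanded when the call began, along the tool's axes at that moment; what a row does not reach only later rows make up. A row lasts 1/12 s, in which the tool goes at most 41.7 mm and 7.16 degrees, less where a joint would pass 70% of its speed; a pose out of reach is approached as far as the arm can. A call with a gripper value outside its range is refused whole. The fingers move at their own pace and stop on an object; "squeeze" is the grip in N (left out, the last holds). Time passes only in rows, so rows that repeat a pose let the fingers close. It gives the time, the measured TCP pose, the force, the opening and the grip force at its end, in the units of the state.
- robot.state(): the state, without advancing time (a new reading comes with each control period).
- robot.capture(name): name is "side" or "top" or "wrist"; returns the picture (420x560x3 uint8, red, green, blue); there is no depth.
- robot.camera_model(name): a dict with "vertical_fov" (degrees; the focal length in pixels is half the picture's height over the tangent of half this angle, whatever the lens; pixels are square), "cx", "cy" (the principal point, pixels), "rvec" (rotation vector, rad) and "tvec" (3), from world to camera coordinates, as OpenCV has them; the wrist camera has in their place "mount" (4x4, takes a point from camera to tool coordinates, whose origin is the TCP and whose axes are the flange's). Camera axes: x right, y down, z forward; pixel columns grow to the right and rows downward; lengths in mm; the calibration is good to about 2 mm. A picture is of the moment at which its call begins: read the wrist's pose just before it. camera_model takes no time and is no camera call.
- robot.sign_off(): hands the job in; it is judged then, once.
The state is a dict: "time_s": time; "q": joint angles; "joint_velocities": joint speeds; "tau": joint torques, N m; "eef_pos": TCP position; "tool_rot": TCP orientation; "force": force on the tool from outside, world axes, zero at the start; "moment": the same for the moment, N m; "opening": opening from 0.0 (shut) to 1.0 (fully open); "grasp_force": force on a finger pad.
Only numpy, scipy, OpenCV 4.12 (cv2) and the standard library are available. Lean on these libraries where they do the work, as an engineer would, in place of code of your own. Each camera call takes 0.05 s, during which the arm holds its last target. There are 200 camera calls.

### The job

Set out a clean mixing tray: first take the brush off the tray board and lay it flat in the steel brush tray, then lift only the top tray off the slanted nested stack, without dragging up the ones beneath it, and stand it upright on the tray board, centred on the board between its two strips and lengthwise along them. Leave the other two trays in the stack as they are, and do not knock or shift the jars.

Things in the scene. Friction and masses are not known exactly. Their poses are not given: they have to be found in the camera images.
- tray_top_center (a point): Centre (half-way up) of the top one of 3 identical nested aluminium loaf-shaped trays, 132 (x) by 62 (y) mm at the rim, 50 mm high (z, to the open rim), sloping in to a base 109 by 39 mm. Its rim is an upright band 14 mm high. Only its upper 24 mm stick out of the next tray: fingers reaching deeper below its rim also take that one. About 120 g. At the start its z leans 27 deg from vertical, towards the robot.
- tray_mid_center (a point): Centre (half-way up) of the second tray, which must stay in the stack; same shape and axes as the top one, 24 mm below it along their common z. Only its own weight keeps it down; the play between nested walls is about 2 mm on every side, so a pull far off z rubs on it and may shift it.
- tray_low_center (a point): Centre (half-way up) of the lowest tray, which must stay in the stack; same shape and axes.
- rack: Fixed plywood rack that holds the stack, base 150 by 100 mm, 115 mm high; origin under the centre of its base, z up, x towards its high end (away from the robot, give or take its yaw). Its bed rises at 27 deg towards +x; its front stop and side fences reach 45 mm above the bed, beside the lowest tray only.
- board: Fixed plywood tray board, 170 (x) by 120 (y) mm, 8 mm thick, on the table; origin under its centre, z up. Two wooden strips along x, 160 long, 12 wide, 12 mm high, at y = +41 and -41 mm (70 mm free between them), tops 20 mm above the table. A tray fits between them with its base on the board.
- brush_center (a point): Flat paint brush, 180 mm long along x (bristles to +x), 16 mm thick; this point is half-way up the wooden handle, near the balance point; there the handle is 22 mm wide (y). It reaches from 85 mm behind this point (-x) to 95 mm ahead; bristles 34 mm wide. At the start it lies across both strips of the board, its underside 20 mm above the table.
- brush_tray: Fixed open steel brush tray, 110 (x) by 220 (y) mm, walls 22 mm high and 4 mm thick, floor 4 mm thick; origin under its centre, z up. The brush goes inside it lengthwise along y.
- brush_jar: Loose glass jar, radius 40 mm, 130 mm high, full of long brushes that reach 285 mm up and 41 mm out; origin under its centre. A bystander.
- paint_jar0: Loose paint jar, radius 30 mm, 55 mm high, beyond the board's far end; origin under its centre. A bystander.
- paint_jar1: Loose paint jar, radius 30 mm, 55 mm high, beside the board's far corner; origin under its centre. A bystander.
Mind the look-alikes: they are no part of the job. Of the things like the part that bears brush_center, leave any that is blue or red; of the rest the smaller one is meant.

How it is judged (in metres and radians):
On the way, in this order (a step that is already met when the one before it is completed fails the run):
1. the brush lies flat in the brush tray, let go (x of brush_center in the frame of brush_tray between -0.045 and 0.045 m and y of brush_center in the frame of brush_tray between -0.04 and 0.04 m and z of brush_center in the frame of brush_tray below 0.017 m and angle between brush_center's own z axis and vertical below 0.1 rad and contact force between the fingers and brush below 0.05 N), for 0.2 s.
2. the top tray is lifted clear of the stack, the next two still in place (distance between tray_top_center and tray_mid_center above 0.08 m and distance of each of tray_low_center, tray_mid_center from where it was at the start of the episode below 0.012 m), for 0.1 s.
At the end, for the whole second after the job is handed in: Top tray upright (4.5 deg) on the board between the strips, within 22 mm along and 18 mm across of its centre and 14 deg of the strips; brush flat in the brush tray (its point within 45 mm in x, 40 mm in y of the middle); other trays within 12 mm of their start; all at rest (x of brush_center in the frame of brush_tray between -0.045 and 0.045 m and y of brush_center in the frame of brush_tray between -0.04 and 0.04 m and z of brush_center in the frame of brush_tray below 0.017 m and angle between brush_center's own z axis and vertical below 0.1 rad and x of tray_top_center in the frame of board between -0.022 and 0.022 m and y of tray_top_center in the frame of board between -0.018 and 0.018 m and z of tray_top_center in the frame of board between 0.029 and 0.037 m and angle between tray_top_center's own z axis and vertical below 0.08 rad and angle between the x axis of tray_top_center and the x axis of board, either way round below 0.25 rad and distance of each of tray_low_center, tray_mid_center from where it was at the start of the episode below 0.012 m and linear speed of each of tray_top, brush below 0.02 m/s); the robot touches nothing.
It fails at once if the second or the lowest tray is dragged or shifted by more than 15 mm (distance of any of tray_low_center, tray_mid_center from where it was at the start of the episode above 0.015 m).
It fails at once if a jar is shifted by more than 20 mm or tipped (distance of any of brush_jar, paint_jar0, paint_jar1 from where it was at the start of the episode above 0.02 m or angle between any of brush_jar, paint_jar0, paint_jar1's own z axis and vertical above 0.3 rad).
It also fails if it takes over 59 s, if anything falls off the work surface, if the arm or the gripper's body presses on something with over 40 N, if the wrist force passes 120 N, or if a joint passes its speed limit or range.

## Working session

There is one attempt and no reset: what is moved stays moved. The work goes in short steps, Python scripts to look and compute and a tool call to move; the robot and the scene stay as the last step left them, time stands still between calls to the robot, and variables do not carry over. Pictures are saved under pics/ and viewed, at most 10 in all, crops included, and the job is handed in when it is done.

Besides the shell and the picture viewer there is one more tool, called as a command line: name --argument value ..., lists and objects as JSON in quotes. drive_tool: Moves the arm, as the interface text tells. Its arguments: {"type":"object","properties":{"targets":{"type":"array","items":{"type":"object","properties":{"xyz":{"type":"array","items":{"type":"number"}},"rotation":{"type":"array","items":{"type":"number"}},"gripper":{"type":"number"}}}},"squeeze":{"type":"number"}},"required":["targets"]}

```bash
ls; mkdir -p pics; python3 - <<'E'
from station import robot
import cv2
for n in("top","side"):
    im=robot.capture(n); cv2.imwrite(f"pics/{n}0.png",cv2.cvtColor(im,cv2.COLOR_RGB2BGR)); print(n,robot.camera_model(n))
print(robot.camera_model("wrist")); print(robot.state())
E
```

```text
pics
top {'vertical_fov': 46.34653822809139, 'cx': 275.6791770566988, 'cy': 217.9903061952704, 'rvec': array([ 2.18639172, -2.13475179,  0.13736826]), 'tvec': array([ -56.25816407,  566.085252  , 1122.76066651])}
side {'vertical_fov': 49.98906921545334, 'cx': 275.61466040459914, 'cy': 213.76854837542203, 'rvec': array([ 0.29602576, -2.60378494,  1.54231552]), 'tvec': array([561.42441441, 180.86540497, 926.90968615])}
{'vertical_fov': 70.93204262627835, 'cx': 278.50452337777654, 'cy': 211.52332422894284, 'mount': array([[-8.72374203e-04, -9.47089212e-01, -3.20969258e-01,
         8.35525239e+01],
       [ 9.99999435e-01, -6.31509018e-04, -8.54531471e-04,
         9.79909617e-02],
       [ 6.06622556e-04, -3.20969822e-01,  9.47089228e-01,
        -1.74572227e+02],
       [ 0.00000000e+00,  0.00000000e+00,  0.00000000e+00,
         1.00000000e+00]])}
{'time_s': 0.1, 'q': array([ 1.22252242e+00,  3.07489911e-01,  1.50752387e+00, -1.33626389e-06,
        1.32841507e+00, -7.35339211e-02]), 'joint_velocities': array([-0.00121409, -0.0019121 , -0.00395489, -0.00154103,  0.00026501,
        0.0008799 ]), 'tau': array([-2.99020412e-04, -4.58525848e+01, -2.52610642e+01, -1.59589185e-04,
        5.62485991e-03, -8.20271936e-06]), 'eef_pos': array([155.80496979, 552.77984651, 196.98508402]), 'tool_rot': array([-3.13976132e+00, -1.33607890e-04,  2.86685287e+00]), 'force': array([ 0.59878514,  0.0548128 , -0.42255819]), 'moment': array([ 0.02787318, -0.01939904,  0.01610277]), 'grasp_force': 0.0, 'opening': 1.0009758614623139}
```

View pics/top0.png

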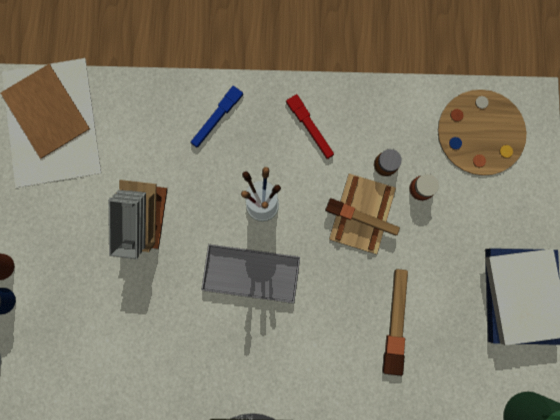

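View pics/side0.png

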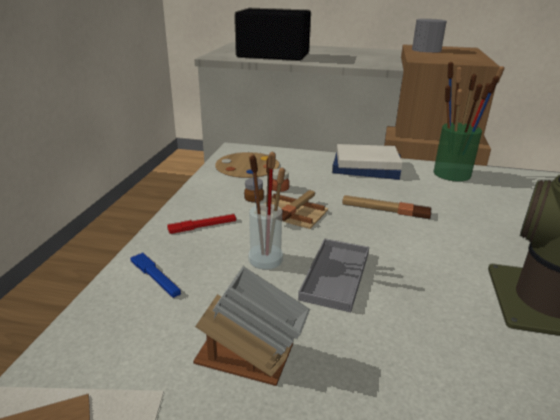

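The top view shows the board with a brush across it at (363,216), the brush tray at (251,273), the stack at (128,225) and jars at (262,205), (387,162) and (422,188).
Brush candidates are blue (217,117), red (310,126), a large plain one (397,320) and a small plain one on the board (363,216). The last fits: it is neither blue nor red, and it is the smaller of the other two. I'll confirm that in a crop.

```bash
cat > h.py <<'E'
import numpy as np, cv2
from scipy.spatial.transform import Rotation as R
from station import robot
def cam(n,st=None):
    m=robot.camera_model(n); f=210/np.tan(np.radians(m["vertical_fov"]/2))
    K=np.array([[f,0,m["cx"]],[0,f,m["cy"]],[0,0,1]])
    if n=="wrist":
        T=np.eye(4); T[:3,:3]=R.from_euler("xyz",st["tool_rot"]).as_matrix(); T[:3,3]=st["eef_pos"]
        W=np.linalg.inv(T@m["mount"]); return K,W[:3,:3],W[:3,3]
    return K,cv2.Rodrigues(np.array(m["rvec"]))[0],np.array(m["tvec"])
def plane(c,uv,z):
    K,r,t=c; C=-r.T@t; d=r.T@np.linalg.inv(K)@np.array([uv[0],uv[1],1.]); return C+d*(z-C[2])/d[2]
def tri(c1,u1,c2,u2):
    P=[c[0]@np.c_[c[1],c[2]] for c in(c1,c2)]
    X=cv2.triangulatePoints(P[0],P[1],np.array(u1,float),np.array(u2,float)); return (X[:3]/X[3]).ravel()
def proj(c,p): 
    x=c[0]@(c[1]@np.array(p,float)+c[2]); return x[:2]/x[2]
def grab(n,f):
    st=robot.state(); im=cv2.cvtColor(robot.capture(n),cv2.COLOR_RGB2BGR); cv2.imwrite(f"pics/{f}.png",im); return im,cam(n,st)
E
python3 - <<'E'
from h import *
t=cv2.imread("pics/top0.png");s=cv2.imread("pics/side0.png")
def c(i,x,y,k): return cv2.resize(i[y:y+int(300/k),x:x+int(400/k)],(400,300),interpolation=cv2.INTER_CUBIC)
cv2.imwrite("pics/m1.png",np.vstack([np.hstack([c(t,320,165,4),c(t,85,170,4)]),np.hstack([c(s,190,260,2.5),c(t,340,265,2.5)])]))
ct=cam("top");cs=cam("side")
print(proj(ct,[0,0,0]),proj(ct,[156,553,198]),proj(cs,[156,553,198]))
for p in [(363,216,30),(251,273,4),(128,225,120),(262,208,0),(387,162,55),(422,188,55)]: print(p,plane(ct,p[:2],p[2]).round())
# brush tray: dark grey contour
hsv=cv2.cvtColor(t,cv2.COLOR_BGR2HSV)
m=((hsv[...,2]<115)&(hsv[...,1]<45)).astype(np.uint8); m[:235]=0;m[315:]=0;m[:,:190]=0;m[:,310:]=0
n,l,st,_=cv2.connectedComponentsWithStats(m); k=1+st[1:,4].argmax(); print(st[k])
q=cv2.minAreaRect(np.argwhere(l==k)[:,::-1].astype(np.float32)); b=cv2.boxPoints(q); print(b)
w=np.array([plane(ct,x,22)for x in b]); print(w.round(1),w.mean(0))
# board corners
E
```

```text
[251.09674942 465.3455118 ] [-38.533682   412.43001694] [615.11755993 502.85082836]
(363, 216, 30) [ 578. -250.   30.]
(251, 273, 4) [437.  13.   4.]
(128, 225, 120) [534. 279. 120.]
(262, 208, 0) [595.  -9.   0.]
(387, 162, 55) [ 704. -302.   55.]
(422, 188, 55) [ 644. -383.   55.]
[ 201  235   99   80 5575]
[[198.41486 307.38864]
 [209.21835 226.36247]
 [302.55896 238.80789]
 [291.75546 319.83405]]
[[ 354.6  132.4   22. ]
 [ 544.9  114.8   22. ]
 [ 520.6 -107.7   22. ]
 [ 331.1  -85.8   22. ]] [437.78886791  13.42007504  22.        ]
```

View pics/m1.png

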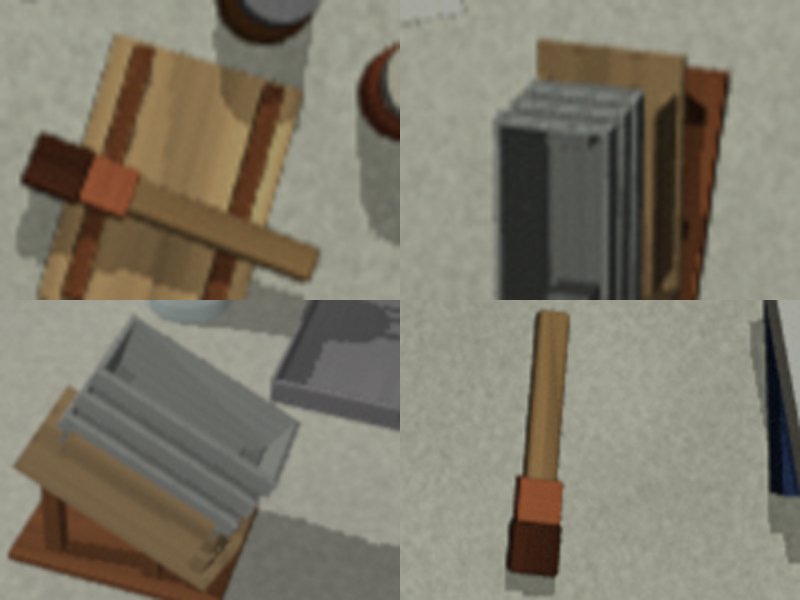

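The crop confirms the small plain brush on the board: bristle end near (328,205), tail near (398,231). The stack's long axis runs up the slope, along x.

```bash
cat >> h.py <<'E'
def go(xyz,yaw=None,rpy=None,st=None):
    "tool-frame shift/rotvec from measured pose"
    st=st or robot.state(); r=R.from_euler("xyz",st["tool_rot"])
    g=R.from_euler("xyz",rpy if rpy is not None else [np.pi,0,yaw])
    print("shift",r.inv().apply(np.array(xyz)-st["eef_pos"]).round(1),"rot",(r.inv()*g).as_rotvec().round(3))
E
python3 - <<'E'
from h import *
ct=cam("top")
a=plane(ct,(398,231),36);b=plane(ct,(328,205),36);d=b-a;L=np.hypot(*d[:2]);print("brush",a,b,L,"yaw",np.arctan2(d[1],d[0]),"c",a+d/L*85)
for u in [(349.5,174.2),(395,188),(375.5,254),(329,240)]: print(plane(ct,u,8).round())
for u in [(207,245),(299,256),(295,302),(203,291)]: print("bt",plane(ct,u,22).round())
E
```

```text
brush [ 543.27411629 -331.16897318   36.        ] [ 601.07979975 -165.74488643   36.        ] 175.2330605655644 yaw 1.2346210703430058 c [ 571.31381997 -250.92699528   36.        ]
[ 683. -221.    8.]
[ 651. -332.    8.]
[ 489. -284.    8.]
[ 520. -172.    8.]
bt [500. 118.  22.]
bt [ 480. -100.   22.]
bt [372. -93.  22.]
bt [393. 123.  22.]
```

```bash
python3 - <<'E'
from h import *
go([400,60,260],1.7)
E
```

```text
shift [-368.7 -408.2  -62.3] rot [-2.000e-03  1.000e-03  1.167e+00]
```

drive_tool --targets '[{"xyz": [-369,-408,-62],"rotation": [0,0,1.167],"gripper": 0},{"xyz": [-369,-408,-62],"rotation": [0,0,1.167],"gripper": 0},{"xyz": [-369,-408,-62],"rotation": [0,0,1.167],"gripper": 0},{"xyz": [-369,-408,-62],"rotation": [0,0,1.167],"gripper": 0},{"xyz": [-369,-408,-62],"rotation": [0,0,1.167],"gripper": 0},{"xyz": [-369,-408,-62],"rotation": [0,0,1.167],"gripper": 0},{"xyz": [-369,-408,-62],"rotation": [0,0,1.167],"gripper": 0},{"xyz": [-369,-408,-62],"rotation": [0,0,1.167],"gripper": 0},{"xyz": [-369,-408,-62],"rotation": [0,0,1.167],"gripper": 0},{"xyz": [-369,-408,-62],"rotation": [0,0,1.167],"gripper": 0},{"xyz": [-369,-408,-62],"rotation": [0,0,1.167],"gripper": 0},{"xyz": [-369,-408,-62],"rotation": [0,0,1.167],"gripper": 0}]'

```text
time_s: 1.1
eef_pos: [376.8, 106.4, 254.0]
tool_rot: [3.142, -0.0, 1.7]
force: [0.3, 0.2, 0.3]
opening: 0.997
grasp_force: 0.0
```

```bash
python3 - <<'E'
from h import *
print(robot.state()['eef_pos'],robot.state()['tool_rot'])
go([565,-250,230],1.235)
E
```

```text
[376.79956346 106.36425749 253.97119719] [ 3.14153521e+00 -1.53723965e-04  1.69981702e+00]
shift [-377.6  140.8   23.9] rot [ 0.    -0.     0.465]
```

drive_tool --targets '[{"xyz": [-378,141,24],"rotation": [0,0,0.465],"gripper": 0},{"xyz": [-378,141,24],"rotation": [0,0,0.465],"gripper": 0},{"xyz": [-378,141,24],"rotation": [0,0,0.465],"gripper": 0},{"xyz": [-378,141,24],"rotation": [0,0,0.465],"gripper": 0},{"xyz": [-378,141,24],"rotation": [0,0,0.465],"gripper": 0},{"xyz": [-378,141,24],"rotation": [0,0,0.465],"gripper": 0},{"xyz": [-378,141,24],"rotation": [0,0,0.465],"gripper": 0},{"xyz": [-378,141,24],"rotation": [0,0,0.465],"gripper": 0},{"xyz": [-378,141,24],"rotation": [0,0,0.465],"gripper": 0},{"xyz": [-378,141,24],"rotation": [0,0,0.465],"gripper": 0},{"xyz": [-378,141,24],"rotation": [0,0,0.465],"gripper": 0},{"xyz": [-378,141,24],"rotation": [0,0,0.465],"gripper": 0}]'

```text
time_s: 2.1
eef_pos: [565.2, -249.7, 228.2]
tool_rot: [-3.139, -0.001, 1.232]
force: [-0.0, 0.1, -0.3]
opening: 1.0
grasp_force: 0.0
```

```bash
python3 - <<'E'
from h import *
im,c=grab("wrist","w1"); print(robot.state()['eef_pos'])
np.savez("w1.npz",K=c[0],r=c[1],t=c[2])
E
```

```text
[ 564.55902324 -248.24715812  228.64888049]
```

View pics/w1.png

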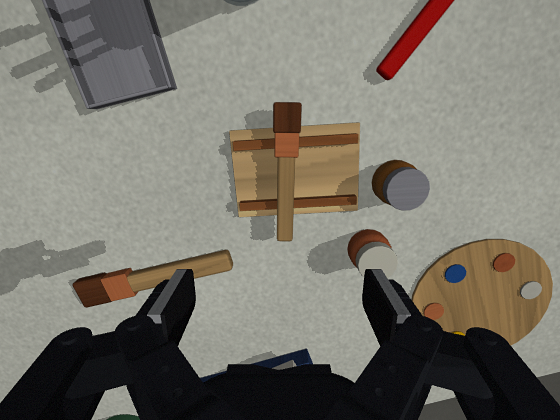

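The wrist view shows the target brush from bristle end (287,102) to tail (285,240), and board corners at (232,130), (359,123), (359,208) and (238,217).

```bash
python3 - <<'E'
from h import *
z=np.load("w1.npz");c=(z["K"],z["r"],z["t"])
a=plane(c,(285.5,240.5),36);b=plane(c,(287.5,102),36);d=b-a;L=np.hypot(*d[:2]);y=np.arctan2(d[1],d[0]);p=a+d/L*85;print("brush",L,"yaw",y,"c",p)
B=np.array([plane(c,u,8) for u in [(232,130),(359,123),(359,208),(238,217)]]);print(B.round(),B.mean(0),np.linalg.norm(B-np.roll(B,1,0),axis=1))
S=np.array([plane(c,u,20) for u in [(233,146),(357,138.5),(239,205),(356,199)]]);print(S.round(),S.mean(0),[np.arctan2(*(S[i+1]-S[i])[1::-1]) for i in(0,2)])
go([p[0],p[1],100],y); go([p[0],p[1],22.5],y)
E
```

```text
brush 176.51464967421578 yaw 1.2259750756819616 c [ 573.8584719  -250.86736614   36.        ]
[[ 527. -172.    8.]
 [ 684. -219.    8.]
 [ 655. -330.    8.]
 [ 490. -286.    8.]] [ 589.05827614 -251.8125912     8.        ] [119.58169498 163.65533493 115.09518321 171.50201048]
[[ 523. -191.   20.]
 [ 674. -235.   20.]
 [ 501. -267.   20.]
 [ 653. -312.   20.]] [ 587.59461461 -251.04076184   20.        ] [np.float64(-0.27985713362322817), np.float64(-0.28500507561452026)]
shift [  0.5  10.  128.6] rot [-0.003 -0.001  0.008]
shift [  0.4  10.2 206.1] rot [-0.003 -0.001  0.008]
```

drive_tool --targets '[{"xyz": [0,10,129],"rotation": [0,0,0.008],"gripper": 60},{"xyz": [0,10,129],"rotation": [0,0,0.008],"gripper": 60},{"xyz": [0,10,129],"rotation": [0,0,0.008],"gripper": 60},{"xyz": [0,10,165],"rotation": [0,0,0.008],"gripper": 60},{"xyz": [0,10,195],"rotation": [0,0,0.008],"gripper": 60},{"xyz": [0,10,213],"rotation": [0,0,0.008],"gripper": 60},{"xyz": [0,10,213],"rotation": [0,0,0.008],"gripper": 60},{"xyz": [0,10,213],"rotation": [0,0,0.008],"gripper": 255},{"xyz": [0,10,213],"rotation": [0,0,0.008],"gripper": 255},{"xyz": [0,10,213],"rotation": [0,0,0.008],"gripper": 255},{"xyz": [0,10,213],"rotation": [0,0,0.008],"gripper": 255},{"xyz": [0,10,213],"rotation": [0,0,0.008],"gripper": 255}]' --squeeze 40

```text
time_s: 3.15
eef_pos: [575.8, -252.2, 18.6]
tool_rot: [3.138, 0.0, 1.227]
force: [-0.3, -0.0, -0.4]
opening: 0.054
grasp_force: 0.0
```

drive_tool --targets '[{"xyz": [0,0,0],"rotation": [0,0,0],"gripper": 255},{"xyz": [0,0,0],"rotation": [0,0,0],"gripper": 255},{"xyz": [0,0,0],"rotation": [0,0,0],"gripper": 255},{"xyz": [0,0,-20],"rotation": [0,0,0],"gripper": 255},{"xyz": [0,0,-60],"rotation": [0,0,0],"gripper": 255},{"xyz": [0,0,-100],"rotation": [0,0,0],"gripper": 255},{"xyz": [0,0,-100],"rotation": [0,0,0],"gripper": 255}]'

```text
time_s: 3.73
eef_pos: [580.0, -254.5, 125.0]
tool_rot: [3.127, 0.002, 1.227]
force: [1.8, -0.4, 0.3]
opening: -0.003
grasp_force: 0.0
```

```bash
python3 - <<'E'
from h import *
grab("wrist","w2")
go([430,11,110],1.48)
go([436,11,60],1.48)
E
```

```text
shift [ 199.1 -229.3    9.3] rot [ 0.011  0.003 -0.253]
shift [ 201.2 -224.2   59.4] rot [ 0.011  0.003 -0.253]
```

View pics/w2.png

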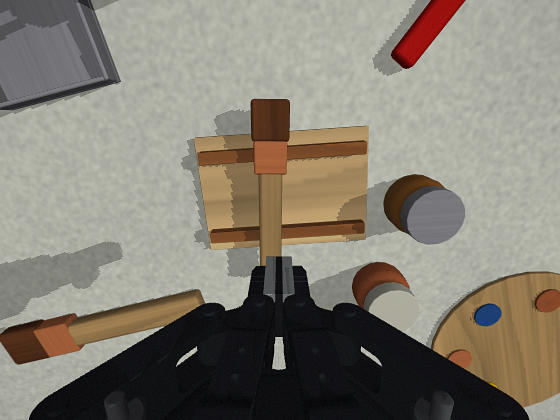

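The brush is still on the board, with its bristle end at (270,100), and the fingers closed empty. I'll check how steady the state readings are and where the brush is now.

```bash
python3 - <<'E'
from h import *
ct=cam("top")
for i in range(3):
    s=robot.state();print(s["time_s"],s["eef_pos"].round(1),s["tool_rot"].round(4),s["joint_velocities"].round(3));im,c=grab("wrist","w3")
print(c[2])
for u in [(270,99)]: print(plane(c,u,36))
for u in [(195,139),(368,126),(366,239),(211,249)]:print(plane(c,u,8).round())
t,_=grab("top","t2")
cv2.imwrite("pics/m2.png",np.hstack([cv2.resize(im[60:420,130:430],(500,600)),cv2.resize(t[160:280,300:360+0],(300,600))]))
E
```

```text
3.7833 [ 578.6 -253.7  122.1] [3.1308e+00 1.5000e-03 1.2267e+00] [-0.003  0.048  0.081  0.    -0.022  0.001]
3.8333 [ 576.5 -252.6  119.4] [3.1361e+00 7.0000e-04 1.2267e+00] [ 0.001  0.04   0.062 -0.001 -0.002  0.   ]
3.8833 [ 574.9 -251.8  117.4] [3.1403e+00 2.0000e-04 1.2267e+00] [ 0.     0.031  0.039  0.    -0.001  0.002]
[-625.37433233  -55.57810348  288.34863864]
[ 598.75348836 -162.43786337   36.        ]
[ 520. -170.    8.]
[ 676. -214.    8.]
[ 646. -324.    8.]
[ 488. -280.    8.]
```

View pics/m2.png

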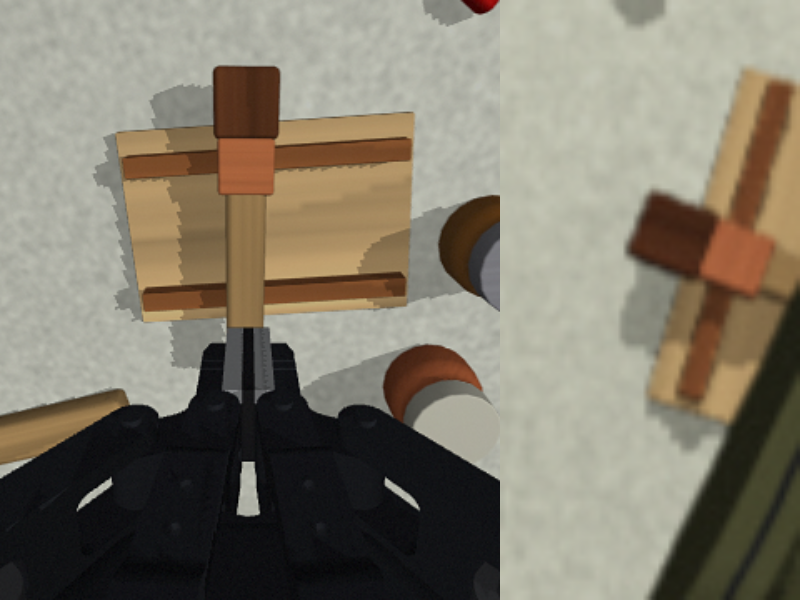

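The arm overshoots and takes about 0.5 s to settle, so the fingers closed before it had settled. The brush hasn't visibly moved. I'll re-measure it now that the arm is still, descend open, settle, then close.

```bash
python3 - <<'E'
from h import *
for i in range(4): im,c=grab("wrist","w4")
s=robot.state();print(s["eef_pos"].round(1),s["tool_rot"].round(4))
hsv=cv2.cvtColor(im,cv2.COLOR_BGR2HSV)
for v in (100,115,185,200,215,230):
    g=im[v,225:330].astype(int); print(v,[225+i for i in np.where(np.abs(np.diff(g.sum(1)))>45)[0]])
p=[plane(c,u,36) for u in [(278,100),(278,240)]];print(p)
print("TCPproj",proj(c,s["eef_pos"]),proj(c,[s["eef_pos"][0],s["eef_pos"][1],36]))
E
```

```text
[ 573.8 -251.3  115.3] [-3.1388e+00 -4.0000e-04  1.2268e+00]
100 [np.int64(260), np.int64(262), np.int64(296), np.int64(297), np.int64(298)]
115 [np.int64(228), np.int64(259), np.int64(300)]
185 [np.int64(239), np.int64(267), np.int64(268), np.int64(290), np.int64(291)]
200 [np.int64(239), np.int64(267), np.int64(268), np.int64(290), np.int64(291)]
215 [np.int64(239), np.int64(267), np.int64(268), np.int64(291)]
230 [np.int64(239), np.int64(266), np.int64(267), np.int64(268), np.int64(290)]
[array([ 603.0007718 , -164.55346241,   36.        ]), array([ 561.32324501, -280.34672703,   36.        ])]
TCPproj [280.40782972 245.73215536] [280.12725811 207.99998936]
```

drive_tool --targets '[{"xyz": [0,0,0],"rotation": [0,0,0],"gripper": 60},{"xyz": [0,0,0],"rotation": [0,0,0],"gripper": 60},{"xyz": [0,0,0],"rotation": [0,0,0],"gripper": 60},{"xyz": [0,0,25],"rotation": [0,0,0],"gripper": 60},{"xyz": [0,0,50],"rotation": [0,0,0],"gripper": 60},{"xyz": [0,0,75],"rotation": [0,0,0],"gripper": 60},{"xyz": [0,0,90],"rotation": [0,0,0],"gripper": 60},{"xyz": [0,0,101],"rotation": [0,0,0],"gripper": 60},{"xyz": [0,0,101],"rotation": [0,0,0],"gripper": 60},{"xyz": [0,0,101],"rotation": [0,0,0],"gripper": 60},{"xyz": [0,0,101],"rotation": [0,0,0],"gripper": 60},{"xyz": [0,0,101],"rotation": [0,0,0],"gripper": 60}]'

```text
time_s: 5.18
eef_pos: [576.0, -252.3, 17.3]
tool_rot: [3.139, 0.0, 1.227]
force: [0.1, 0.4, 0.0]
opening: 0.762
grasp_force: 0.0
```

drive_tool --targets '[{"xyz": [0,0,0],"rotation": [0,0,0],"gripper": 60},{"xyz": [0,0,0],"rotation": [0,0,0],"gripper": 60},{"xyz": [0,0,0],"rotation": [0,0,0],"gripper": 60},{"xyz": [0,0,0],"rotation": [0,0,0],"gripper": 220},{"xyz": [0,0,0],"rotation": [0,0,0],"gripper": 220},{"xyz": [0,0,0],"rotation": [0,0,0],"gripper": 220},{"xyz": [0,0,0],"rotation": [0,0,0],"gripper": 220},{"xyz": [0,0,0],"rotation": [0,0,0],"gripper": 220}]'

```text
time_s: 5.85
eef_pos: [574.7, -251.7, 15.7]
tool_rot: [-3.141, -0.0, 1.227]
force: [-0.1, -0.1, 0.1]
opening: 0.139
grasp_force: 0.0
```

drive_tool --targets '[{"xyz": [0,0,0],"rotation": [0,0,0],"gripper": 255},{"xyz": [0,0,0],"rotation": [0,0,0],"gripper": 255}]'

```text
time_s: 6.02
eef_pos: [574.7, -251.7, 15.7]
tool_rot: [-3.141, -0.0, 1.227]
force: [-0.7, 0.0, 0.3]
opening: 0.002
grasp_force: 0.0
```

```bash
python3 - <<'E'
from h import *
im,c=grab("wrist","w5"); s,cs=grab("side","s5")
print(proj(cs,robot.state()["eef_pos"]), proj(c,robot.state()["eef_pos"]))
u=proj(cs,[574,-251,30]).astype(int);print(u)
x,y=max(u[0]-60,0),max(u[1]-60,0)
cv2.imwrite("pics/m3.png",np.hstack([cv2.resize(im[40:400,130:430],(400,480)),cv2.resize(s[y:y+120,x:x+100],(400,480),interpolation=cv2.INTER_CUBIC)]))
E
```

```text
[295.72213234 207.61872767] [280.11582894 245.62227205]
[296 203]
```

View pics/m3.png

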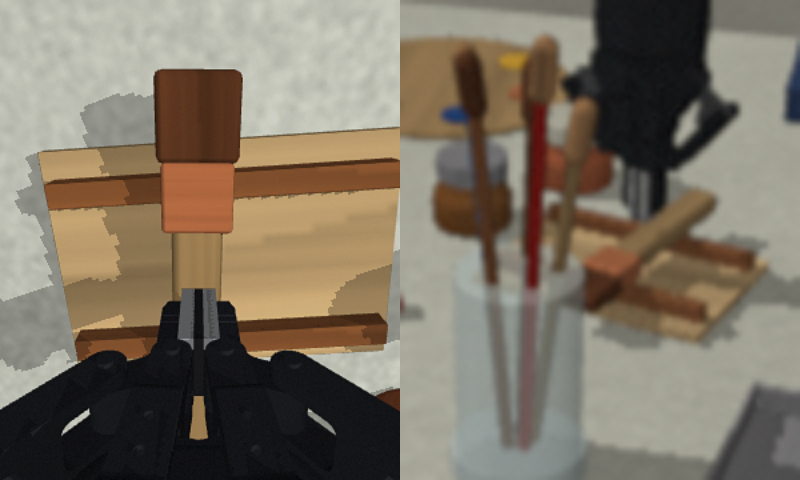

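The side view shows the shut fingertips above the brush, at about (296,197), where the reported TCP projects to (296,207). The real tips end some 20 mm short of it. I'll quantify this from the wrist view too.

```bash
python3 - <<'E'
from h import *
print(robot.grip_point_offset,[a for a in dir(robot) if a[0]!='_'])
s=cv2.imread("pics/s5.png");cs=cam("side");st=robot.state();print(st["eef_pos"])
e=st["eef_pos"]
for d in range(0,50,10): print(d,proj(cs,e+[0,0,d]).round(1))
w=cv2.imread("pics/w5.png")
print("side col",[int(s[v,296].sum()) for v in range(180,225)])
for d in range(0,30,5): print(d,proj(cam("wrist",st),e+[0,0,d]).round(1))
print("wrist col",[int(w[v,274].sum()) for v in range(235,275)])
E
```

```text
-18.700000000000003 ['Unreachable', 'camera_model', 'capture', 'grip_point_offset', 'sign_off', 'state']
[ 574.72227587 -251.72242262   15.76203833]
0 [295.7 207.6]
10 [295.8 204.4]
20 [296.  201.2]
30 [296.1 197.9]
40 [296.2 194.6]
side col [65, 71, 66, 65, 77, 139, 233, 270, 269, 277, 273, 271, 270, 274, 273, 278, 274, 259, 262, 277, 296, 302, 307, 306, 298, 266, 228, 194, 193, 244, 284, 293, 279, 261, 207, 166, 161, 164, 164, 196, 250, 270, 268, 266, 273]
0 [280.  245.5]
5 [280.1 248.9]
10 [280.1 252.5]
15 [280.2 256.3]
20 [280.2 260.2]
25 [280.3 264.4]
wrist col [354, 359, 357, 356, 355, 352, 352, 353, 353, 353, 351, 354, 352, 351, 353, 349, 348, 352, 346, 354, 358, 255, 260, 218, 282, 226, 283, 224, 224, 278, 224, 278, 224, 221, 281, 226, 277, 278, 229, 282]
```

drive_tool --targets '[{"xyz": [0,0,0],"rotation": [0,0,0],"gripper": 60},{"xyz": [0,0,0],"rotation": [0,0,0],"gripper": 60},{"xyz": [0,0,0],"rotation": [0,0,0],"gripper": 60},{"xyz": [0,0,0],"rotation": [0,0,0],"gripper": 60},{"xyz": [0,0,8],"rotation": [0,0,0],"gripper": 60},{"xyz": [0,0,16],"rotation": [0,0,0],"gripper": 60},{"xyz": [0,0,22],"rotation": [0,0,0],"gripper": 60},{"xyz": [0,0,22],"rotation": [0,0,0],"gripper": 60},{"xyz": [0,0,22],"rotation": [0,0,0],"gripper": 60},{"xyz": [0,0,22],"rotation": [0,0,0],"gripper": 60}]'

```text
time_s: 6.95
eef_pos: [574.6, -251.6, -6.5]
tool_rot: [-3.141, -0.0, 1.227]
force: [0.1, 1.0, -0.3]
opening: 0.766
grasp_force: 0.0
```

drive_tool --targets '[{"xyz": [0,0,0],"rotation": [0,0,0],"gripper": 220},{"xyz": [0,0,0],"rotation": [0,0,0],"gripper": 220},{"xyz": [0,0,0],"rotation": [0,0,0],"gripper": 220},{"xyz": [0,0,0],"rotation": [0,0,0],"gripper": 220},{"xyz": [0,0,0],"rotation": [0,0,0],"gripper": 220},{"xyz": [0,0,0],"rotation": [0,0,0],"gripper": 220}]' --squeeze 30

```text
time_s: 7.45
eef_pos: [575.1, -251.9, -5.7]
tool_rot: [3.141, 0.0, 1.227]
force: [0.4, 0.3, 3.7]
opening: 0.25
grasp_force: 30.0
```

Gripped, with opening 0.25 (about 22 mm) and 30 N. The true finger ends sit roughly 25–30 mm behind the reported TCP. Lifting.

drive_tool --targets '[{"xyz": [0,0,-10],"rotation": [0,0,0],"gripper": 220},{"xyz": [0,0,-30],"rotation": [0,0,0],"gripper": 220},{"xyz": [0,0,-55],"rotation": [0,0,0],"gripper": 220},{"xyz": [0,0,-80],"rotation": [0,0,0],"gripper": 220},{"xyz": [0,0,-90],"rotation": [0,0,0],"gripper": 220},{"xyz": [0,0,-90],"rotation": [0,0,0],"gripper": 220},{"xyz": [0,0,-90],"rotation": [0,0,0],"gripper": 220},{"xyz": [0,0,-90],"rotation": [0,0,0],"gripper": 220},{"xyz": [0,0,-90],"rotation": [0,0,0],"gripper": 220}]'

```text
time_s: 8.2
eef_pos: [573.3, -251.0, 81.9]
tool_rot: [-3.138, -0.0, 1.227]
force: [-0.1, -0.2, -0.5]
opening: 0.244
grasp_force: 29.7
```

```bash
python3 - <<'E'
from h import *
print(robot.state()['eef_pos'],robot.state()['opening'])
go([436,9,70],1.486)
E
```

```text
[ 573.33573631 -250.96697299   81.94487696] 0.24413028939831868
shift [ 198.4 -216.9   12.8] rot [-0.004 -0.001 -0.259]
```

drive_tool --targets '[{"xyz": [10,-35,0],"rotation": [0,0,0],"gripper": 220},{"xyz": [20,-70,0],"rotation": [0,0,-0.05],"gripper": 220},{"xyz": [40,-105,5],"rotation": [0,0,-0.1],"gripper": 220},{"xyz": [65,-135,10],"rotation": [0,0,-0.15],"gripper": 220},{"xyz": [95,-160,13],"rotation": [0,0,-0.2],"gripper": 220},{"xyz": [130,-180,13],"rotation": [0,0,-0.259],"gripper": 220},{"xyz": [165,-200,13],"rotation": [0,0,-0.259],"gripper": 220},{"xyz": [198,-217,13],"rotation": [0,0,-0.259],"gripper": 220},{"xyz": [198,-217,13],"rotation": [0,0,-0.259],"gripper": 220},{"xyz": [198,-217,13],"rotation": [0,0,-0.259],"gripper": 220},{"xyz": [198,-217,13],"rotation": [0,0,-0.259],"gripper": 220},{"xyz": [198,-217,13],"rotation": [0,0,-0.259],"gripper": 220}]'

```text
time_s: 9.2
eef_pos: [437.5, 7.0, 70.4]
tool_rot: [-3.141, 0.0, 1.485]
force: [-0.4, -0.5, 0.1]
opening: 0.246
grasp_force: 29.8
```

drive_tool --targets '[{"xyz": [0,0,0],"rotation": [0,0,0],"gripper": 220},{"xyz": [0,0,0],"rotation": [0,0,0],"gripper": 220},{"xyz": [0,0,0],"rotation": [0,0,0],"gripper": 220},{"xyz": [0,0,0],"rotation": [0,0,0],"gripper": 220}]'

```text
time_s: 9.53
eef_pos: [437.4, 7.1, 70.8]
tool_rot: [3.142, 0.0, 1.484]
force: [0.8, -0.5, -0.5]
opening: 0.245
grasp_force: 29.8
```

```bash
python3 - <<'E'
from h import *
im,c=grab("wrist","w6");print(robot.state()['eef_pos'],robot.state()['tool_rot'])
for z in(22,):
  print([proj(c,p).round() for p in [(500,118,22),(480,-100,22),(372,-93,22),(393,123,22)]])
E
```

```text
[437.32140417   7.2879138   70.77225131] [3.14159072e+00 3.78638633e-05 1.48457387e+00]
[array([357.,  60.]), array([336., 325.]), array([218., 327.]), array([201.,  67.])]
```

View pics/w6.png

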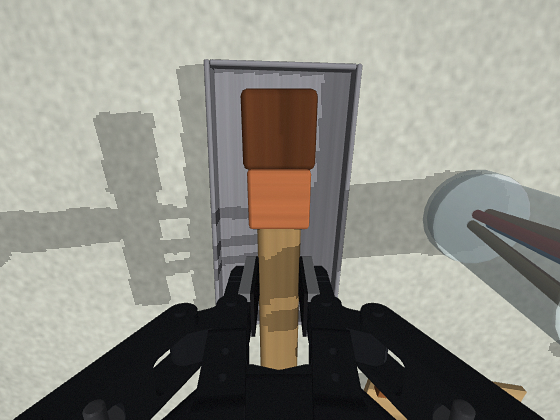

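drive_tool --targets '[{"xyz": [0,3,25],"rotation": [0,0,0.02],"gripper": 220},{"xyz": [0,3,50],"rotation": [0,0,0.02],"gripper": 220},{"xyz": [0,3,70],"rotation": [0,0,0.02],"gripper": 220},{"xyz": [0,3,80],"rotation": [0,0,0.02],"gripper": 220},{"xyz": [0,3,85],"rotation": [0,0,0.02],"gripper": 220},{"xyz": [0,3,85],"rotation": [0,0,0.02],"gripper": 220},{"xyz": [0,3,85],"rotation": [0,0,0.02],"gripper": 220},{"xyz": [0,3,85],"rotation": [0,0,0.02],"gripper": 220},{"xyz": [0,3,85],"rotation": [0,0,0.02],"gripper": 220},{"xyz": [0,3,85],"rotation": [0,0,0.02],"gripper": 220},{"xyz": [0,3,88],"rotation": [0,0,0.02],"gripper": 220},{"xyz": [0,3,88],"rotation": [0,0,0.02],"gripper": 220}]'

```text
time_s: 10.58
eef_pos: [440.3, 7.6, -17.1]
tool_rot: [3.141, -0.0, 1.466]
force: [-0.7, 0.5, -0.9]
opening: 0.245
grasp_force: 29.8
```

drive_tool --targets '[{"xyz": [0,0,2],"rotation": [0,0,0],"gripper": 220},{"xyz": [0,0,3],"rotation": [0,0,0],"gripper": 220},{"xyz": [0,0,3],"rotation": [0,0,0],"gripper": 220},{"xyz": [0,0,3],"rotation": [0,0,0],"gripper": 220},{"xyz": [0,0,3],"rotation": [0,0,0],"gripper": 220}]'

```text
time_s: 11.0
eef_pos: [440.2, 7.6, -20.3]
tool_rot: [-3.141, -0.0, 1.466]
force: [0.2, -0.6, -0.1]
opening: 0.245
grasp_force: 29.8
```

drive_tool --targets '[{"xyz": [0,0,1.5],"rotation": [0,0,0],"gripper": 220},{"xyz": [0,0,1.5],"rotation": [0,0,0],"gripper": 220},{"xyz": [0,0,1.5],"rotation": [0,0,0],"gripper": 220},{"xyz": [0,0,1.5],"rotation": [0,0,0],"gripper": 150},{"xyz": [0,0,1.5],"rotation": [0,0,0],"gripper": 130},{"xyz": [0,0,1.5],"rotation": [0,0,0],"gripper": 130},{"xyz": [0,0,1.5],"rotation": [0,0,0],"gripper": 130},{"xyz": [0,0,-20],"rotation": [0,0,0],"gripper": 130},{"xyz": [0,0,-50],"rotation": [0,0,0],"gripper": 130},{"xyz": [0,0,-90],"rotation": [0,0,0],"gripper": 130},{"xyz": [0,0,-130],"rotation": [0,0,0],"gripper": 130},{"xyz": [0,0,-160],"rotation": [0,0,0],"gripper": 130}]'

```text
time_s: 12.0
eef_pos: [440.8, 7.6, 142.7]
tool_rot: [3.139, -0.0, 1.466]
force: [0.6, -0.1, -0.9]
opening: 0.493
grasp_force: 0.0
```

```bash
python3 - <<'E'
from h import *
im,c=grab("wrist","w7");s=robot.state();print(s['eef_pos'],s['tool_rot'])
hsv=cv2.cvtColor(im,cv2.COLOR_BGR2HSV)
m=((hsv[...,1]>110)&(hsv[...,0]<25)).astype(np.uint8);m[:,:230]=0;m[:,350:]=0
n,l,st,_=cv2.connectedComponentsWithStats(m);k=1+st[1:,4].argmax();print(st[k])
q=np.argwhere(l==k);u0=q[q[:,0]==q[:,0].min()+2][:,1].mean();print("bristle end",plane(c,(u0,q[:,0].min()),20))
# head to survey pose of stack: tool tilted 27deg
go([400,200,300],rpy=[np.pi,0,2.4])
E
```

```text
[444.83084114   7.34424836 147.53593887] [ 3.12919172e+00 -3.34944850e-04  1.46596553e+00]
[ 261  102   35  166 4098]
bristle end [448.81634712  98.63906301  20.        ]
shift [ 187.   -62.8 -153.2] rot [ 0.012  0.005 -0.934]
```

```bash
cat >> h.py <<'E'
def traygo(C,psi,h,tilt=np.radians(27)):
    "pose with reported TCP at C + h along tray z (tilt towards robot), tool y across"
    T=R.from_euler("ZY",[psi,-tilt]).as_matrix(); g=R.from_matrix(T@np.diag([-1,1,-1.]))
    p=np.array(C)+h*T[:,2]; rpy=g.as_euler("xyz"); print("target",p.round(1),rpy.round(3)); go(p,rpy=rpy)
E
python3 - <<'E'
from h import *
ct,cs=cam("top"),cam("side")
P=[((109.3,198.8),(219,289)),((138,202),(244,267)),((110,257),(298,335)),((139,258),(310,310))]
X=np.array([tri(ct,a,cs,b) for a,b in P]);print(X.round(1));C=X.mean(0);print(C)
traygo(C,-0.05,180)
E
```

```text
[[590.1 310.4 160.8]
 [577.1 247.5 162.8]
 [466.8 319.1 102.9]
 [462.4 255.7 100.7]]
[524.10194323 283.18331635 131.81520024]
target [442.5 287.3 292.2] [3.142 0.471 3.092]
shift [ 278.2  -29.8 -144.9] rot [-0.373 -0.352 -1.594]
```

drive_tool --targets '[{"xyz": [60,0,-145],"rotation": [-0.373,-0.352,-1.594],"gripper": 0},{"xyz": [60,0,-145],"rotation": [-0.373,-0.352,-1.594],"gripper": 0},{"xyz": [100,-10,-145],"rotation": [-0.373,-0.352,-1.594],"gripper": 0},{"xyz": [150,-15,-145],"rotation": [-0.373,-0.352,-1.594],"gripper": 0},{"xyz": [200,-20,-145],"rotation": [-0.373,-0.352,-1.594],"gripper": 0},{"xyz": [250,-30,-145],"rotation": [-0.373,-0.352,-1.594],"gripper": 0},{"xyz": [278,-30,-145],"rotation": [-0.373,-0.352,-1.594],"gripper": 0},{"xyz": [278,-30,-145],"rotation": [-0.373,-0.352,-1.594],"gripper": 0},{"xyz": [278,-30,-145],"rotation": [-0.373,-0.352,-1.594],"gripper": 0},{"xyz": [278,-30,-145],"rotation": [-0.373,-0.352,-1.594],"gripper": 0},{"xyz": [278,-30,-145],"rotation": [-0.373,-0.352,-1.594],"gripper": 0},{"xyz": [278,-30,-145],"rotation": [-0.373,-0.352,-1.594],"gripper": 0}]'

```text
time_s: 13.05
eef_pos: [438.8, 288.2, 284.0]
tool_rot: [3.104, 0.42, 2.917]
force: [0.4, -1.2, -1.0]
opening: 0.998
grasp_force: 0.0
```

```bash
python3 - <<'E'
from h import *
print(robot.state()['eef_pos'],robot.state()['tool_rot'])
traygo([524,283,132],-0.07,180)
E
```

```text
[438.7836557  288.24170144 283.96849592] [3.1044775  0.41954908 2.91741799]
target [442.5 288.7 292.4] [-3.142  0.471  3.072]
shift [-6.6  1.5 -6.2] rot [-0.029 -0.049 -0.14 ]
```

drive_tool --targets '[{"xyz": [-6,1,-6],"rotation": [-0.029,-0.049,-0.14],"gripper": 0},{"xyz": [-6,1,-6],"rotation": [-0.029,-0.049,-0.14],"gripper": 0},{"xyz": [-6,1,-6],"rotation": [-0.029,-0.049,-0.14],"gripper": 0},{"xyz": [-6,1,-6],"rotation": [-0.029,-0.049,-0.14],"gripper": 0},{"xyz": [-6,1,-6],"rotation": [-0.029,-0.049,-0.14],"gripper": 0},{"xyz": [-6,1,-6],"rotation": [-0.029,-0.049,-0.14],"gripper": 0},{"xyz": [-6,1,-6],"rotation": [-0.029,-0.049,-0.14],"gripper": 0},{"xyz": [-6,1,-6],"rotation": [-0.029,-0.049,-0.14],"gripper": 0}]'

```text
time_s: 13.72
eef_pos: [443.0, 287.3, 292.6]
tool_rot: [3.139, 0.471, 3.061]
force: [0.6, 0.5, -0.2]
opening: 1.001
grasp_force: 0.0
```

```bash
python3 - <<'E'
from h import *
im,c=grab("wrist","w8");s=robot.state();print(s['eef_pos'],s['tool_rot'])
np.savez("w8.npz",K=c[0],r=c[1],t=c[2])
X=np.array([[590.1,310.4,160.8],[577.1,247.5,162.8],[466.8,319.1,102.9],[462.4,255.7,100.7]])
print([proj(c,x).round() for x in X])
E
```

```text
[442.88242977 287.29641711 292.60526978] [3.13929799 0.47060734 3.06154912]
[array([305., 234.]), array([256., 232.]), array([307., 127.]), array([252., 127.])]
```

View pics/w8.png

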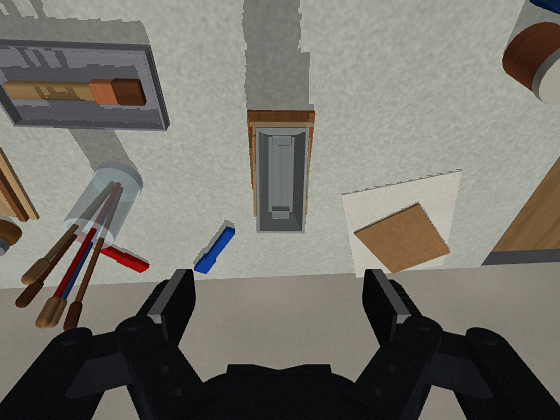

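The brush lies in its tray at (75,92). The top tray's rim corners are at (256,128), (305,127), (305,233) and (258,234). I'll refine them and solve the rim pose.

```bash
python3 - <<'E'
from h import *
z=np.load("w8.npz");c=(z["K"],z["r"],z["t"])
im=cv2.imread("pics/w8.png");g=cv2.cvtColor(im,cv2.COLOR_BGR2GRAY)
for v in(140,180,220): print(v,g[v,245:320].tolist())
for u in(281,): print(u,g[115:140,u].tolist(),g[222:242,u].tolist())
o=np.array([[-66,-31,0],[-66,31,0],[66,31,0],[66,-31,0]],float) # tray x up-slope, y
i=np.array([[256,128],[305.5,127.5],[305.5,233],[257.5,233.5]])
ok,rv,tv=cv2.solvePnP(o,i,c[0],None)
Rw=c[1].T@cv2.Rodrigues(rv)[0];p=c[1].T@(tv.ravel()-c[2]);print("pnp centre",p,"axes",Rw.round(3).tolist())
# rays on plane through triangulated rim centre
C=np.array([524.1,283.2,131.8]);n=R.from_euler("ZY",[-.07,-np.radians(27)]).as_matrix()[:,2]
cc=-c[1].T@c[2];W=[]
for u in i:
    d=c[1].T@np.linalg.inv(c[0])@np.r_[u,1];W.append(cc+d*((C-cc)@n)/(d@n))
W=np.array(W);print(W.round(1),W.mean(0),np.linalg.norm(W-np.roll(W,1,0),axis=1))
print([np.arctan2(*(b-a)[1::-1]) for a,b in((W[0],W[3]),(W[1],W[2]))])
E
```

```text
140 [164, 160, 168, 124, 53, 57, 60, 106, 105, 106, 82, 125, 121, 108, 75, 76, 78, 80, 79, 73, 70, 71, 70, 91, 113, 118, 112, 93, 109, 108, 107, 108, 108, 108, 109, 109, 106, 108, 108, 109, 108, 109, 108, 109, 110, 111, 83, 114, 115, 86, 59, 62, 61, 61, 61, 61, 60, 61, 60, 58, 94, 130, 131, 104, 121, 100, 76, 142, 168, 165, 164, 160, 159, 160, 159]
180 [170, 172, 170, 166, 171, 175, 93, 75, 122, 118, 119, 110, 124, 125, 89, 77, 80, 73, 72, 71, 72, 73, 82, 93, 114, 115, 112, 111, 111, 111, 113, 115, 112, 113, 111, 108, 111, 110, 113, 115, 114, 114, 109, 113, 116, 112, 114, 115, 72, 61, 60, 61, 62, 62, 64, 63, 63, 59, 56, 137, 134, 133, 116, 128, 168, 164, 162, 164, 165, 166, 169, 170, 166, 164, 168]
220 [169, 168, 168, 165, 163, 166, 167, 170, 170, 166, 173, 133, 121, 123, 115, 70, 72, 73, 72, 74, 76, 76, 76, 76, 77, 77, 75, 74, 76, 74, 75, 74, 75, 76, 75, 75, 76, 76, 77, 76, 74, 76, 74, 75, 73, 77, 76, 76, 77, 75, 75, 70, 59, 63, 61, 61, 57, 118, 136, 130, 130, 176, 174, 176, 173, 171, 170, 170, 168, 168, 175, 176, 172, 171, 171]
281 [60, 58, 59, 60, 59, 58, 62, 108, 106, 104, 106, 109, 70, 123, 119, 119, 121, 119, 121, 123, 76, 116, 113, 111, 110] [73, 76, 74, 74, 75, 77, 74, 74, 71, 122, 135, 150, 168, 169, 167, 165, 166, 167, 169, 161]
pnp centre [527.84031227 284.18584825 123.8084886 ] axes [[0.758, 0.076, -0.648], [-0.053, 0.997, 0.055], [0.65, -0.007, 0.76]]
[[463.7 259.8 101.9]
 [467.7 317.1 101.9]
 [585.6 311.5 162.1]
 [581.4 249.  162.2]] [524.59269583 284.35558634 132.00924387] [132.72355702  57.47278196 132.55029208  62.64653791]
[np.float64(-0.09169573199549909), np.float64(-0.047918055234295605)]
```

```bash
python3 - <<'E'
from h import *
traygo([524,284.3,133],-0.07,20)
traygo([524,284.3,133],-0.07,-52)
E
```

```text
target [514.9 284.9 150.8] [-3.142  0.471  3.072]
shift [1.00e-01 3.00e+00 1.59e+02] rot [-0.002 -0.001 -0.009]
target [547.5 282.6  86.7] [-3.142  0.471  3.072]
shift [1.00e-01 3.20e+00 2.31e+02] rot [-0.002 -0.001 -0.009]
```

drive_tool --targets '[{"xyz": [0,3,40],"rotation": [0,0,-0.009],"gripper": 0},{"xyz": [0,3,80],"rotation": [0,0,-0.009],"gripper": 0},{"xyz": [0,3,120],"rotation": [0,0,-0.009],"gripper": 0},{"xyz": [0,3,150],"rotation": [0,0,-0.009],"gripper": 0},{"xyz": [0,3,170],"rotation": [0,0,-0.009],"gripper": 0},{"xyz": [0,3,185],"rotation": [0,0,-0.009],"gripper": 0},{"xyz": [0,3,200],"rotation": [0,0,-0.009],"gripper": 0},{"xyz": [0,3,212],"rotation": [0,0,-0.009],"gripper": 0},{"xyz": [0,3,220],"rotation": [0,0,-0.009],"gripper": 0},{"xyz": [0,3,225],"rotation": [0,0,-0.009],"gripper": 0},{"xyz": [0,3,225],"rotation": [0,0,-0.009],"gripper": 0},{"xyz": [0,3,225],"rotation": [0,0,-0.009],"gripper": 0}]'

```text
time_s: 14.77
eef_pos: [544.8, 282.8, 92.4]
tool_rot: [-3.139, 0.471, 3.072]
force: [1.2, 0.5, -0.1]
opening: 0.999
grasp_force: 0.0
```

drive_tool --targets '[{"xyz": [0,0,0],"rotation": [0,0,0],"gripper": 30},{"xyz": [0,0,0],"rotation": [0,0,0],"gripper": 30},{"xyz": [0,0,0],"rotation": [0,0,0],"gripper": 30},{"xyz": [0,0,0],"rotation": [0,0,0],"gripper": 30},{"xyz": [0,0,0],"rotation": [0,0,0],"gripper": 30}]'

```text
time_s: 15.18
eef_pos: [544.7, 282.9, 92.7]
tool_rot: [-3.14, 0.472, 3.072]
force: [-0.5, -0.5, 0.2]
opening: 0.882
grasp_force: 0.0
```

```bash
python3 - <<'E'
from h import *
im,c=grab("wrist","w9");s,cs=grab("side","s9");st=robot.state();print(st['eef_pos'],st['tool_rot'])
traygo([524,284.3,133],-0.07,-52)
cv2.imwrite("pics/m4.png",np.hstack([cv2.resize(im[70:370,130:430],(400,400)),cv2.resize(s[250:350,200:300],(400,400),interpolation=cv2.INTER_CUBIC)]))
E
```

```text
[544.66939644 282.81349576  92.5124973 ] [-3.13964396  0.47123679  3.07233185]
target [547.5 282.6  86.7] [-3.142  0.471  3.072]
shift [0.1 0.  6.5] rot [-0.002 -0.     0.001]
```

View pics/m4.png

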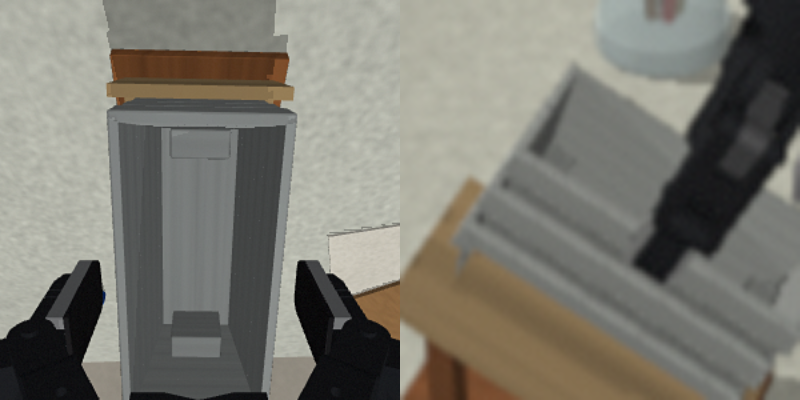

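```bash
python3 - <<'E'
from h import *
from scipy.optimize import fsolve
cs=cam("side");C=np.array([524,284.3,133]);T=R.from_euler("ZY",[-.07,-np.radians(27)]).as_matrix()
s=cv2.imread("pics/s9.png");print([int(s[v,263].sum()) for v in range(295,330)])
P=lambda x,y,z:proj(cs,C+T@[x,y,z])
print("rim corners",P(66,31,0),P(66,-31,0),"mid rim corner",P(66,31,-24),"low",P(66,31,-48))
for y in(40,51):
  for uv in((256.5,316),(268,321.5),(262.5,319)): print(y,uv,fsolve(lambda q:P(q[0],y,q[1])-uv,[0,-10]).round(1))
e=robot.state()["eef_pos"];print("TCP in tray frame",T.T@(e-C))
E
```

```text
[356, 357, 354, 353, 343, 325, 280, 221, 207, 190, 175, 197, 201, 158, 105, 83, 71, 76, 72, 70, 72, 74, 78, 91, 170, 270, 337, 380, 392, 366, 342, 333, 335, 334, 331]
rim corners [226.64588308 289.65651812] [240.81872431 267.05966001] mid rim corner [220.68809634 299.23453304] low [214.94604999 308.46571367]
40 (256.5, 316) [ 6.3 -4.9]
40 (268, 321.5) [-12.8  -1.9]
40 (262.5, 319) [-3.8 -3.6]
51 (256.5, 316) [7.6 6. ]
51 (268, 321.5) [-11.1   8.9]
51 (262.5, 319) [-2.3  7.3]
TCP in tray frame [ 8.31615818e-02 -3.71873475e-02 -4.54825595e+01]
```

The fingers straddle the tray evenly, with gaps of about 6 mm at crop x=103 and 297. The tips are at or just below the rim, so I'll go 8 mm deeper and close gently.

drive_tool --targets '[{"xyz": [0,0,4],"rotation": [0,0,0],"gripper": 30},{"xyz": [0,0,8],"rotation": [0,0,0],"gripper": 30},{"xyz": [0,0,8],"rotation": [0,0,0],"gripper": 30},{"xyz": [0,0,8],"rotation": [0,0,0],"gripper": 30},{"xyz": [0,0,8],"rotation": [0,0,0],"gripper": 55},{"xyz": [0,0,8],"rotation": [0,0,0],"gripper": 60},{"xyz": [0,0,8],"rotation": [0,0,0],"gripper": 65},{"xyz": [0,0,8],"rotation": [0,0,0],"gripper": 75},{"xyz": [0,0,8],"rotation": [0,0,0],"gripper": 90},{"xyz": [0,0,8],"rotation": [0,0,0],"gripper": 90},{"xyz": [0,0,8],"rotation": [0,0,0],"gripper": 90},{"xyz": [0,0,8],"rotation": [0,0,0],"gripper": 90}]' --squeeze 30

```text
time_s: 16.28
eef_pos: [548.2, 282.5, 85.5]
tool_rot: [-3.14, 0.471, 3.072]
force: [-3.8, 0.0, 6.0]
opening: 0.717
grasp_force: 32.9
```

drive_tool --targets '[{"xyz": [0,0,-4],"rotation": [0,0,0],"gripper": 90},{"xyz": [0,0,-8],"rotation": [0,0,0],"gripper": 90},{"xyz": [0,0,-14],"rotation": [0,0,0],"gripper": 90},{"xyz": [0,0,-20],"rotation": [0,0,0],"gripper": 90},{"xyz": [0,0,-26],"rotation": [0,0,0],"gripper": 90},{"xyz": [0,0,-32],"rotation": [0,0,0],"gripper": 90},{"xyz": [0,0,-38],"rotation": [0,0,0],"gripper": 90},{"xyz": [0,0,-38],"rotation": [0,0,0],"gripper": 90}]' --squeeze 40

```text
time_s: 16.95
eef_pos: [531.2, 284.2, 120.5]
tool_rot: [-3.141, 0.473, 3.072]
force: [0.3, 0.2, -1.6]
opening: 0.712
grasp_force: 44.3
```

```bash
python3 - <<'E'
from h import *
s,cs=grab("side","s10");a=cv2.imread("pics/side0.png");b=cv2.imread("pics/s9.png")
# did lower trays move? compare near-left strip of the stack below mid rim
C=np.array([524,284.3,133]);T=R.from_euler("ZY",[-.07,-np.radians(27)]).as_matrix()
P=lambda x,y,z:proj(cs,C+T@[x,y,z])+[3.5,-1.5]
for x in(50,20,-20,-50):
  uv=[P(x,31,z) for z in np.arange(40,-75,-3)]
  m=lambda im:[int(im[int(round(v)),int(round(u))].sum()/3) for u,v in uv]
  print(x);print(m(a));print(m(s))
print(robot.state()["force"],robot.state()["opening"],robot.state()["eef_pos"])
E
```

```text
50
[103, 102, 103, 103, 102, 103, 104, 102, 104, 100, 91, 92, 96, 114, 114, 101, 101, 99, 94, 88, 100, 115, 108, 102, 101, 100, 93, 88, 102, 116, 112, 101, 100, 98, 96, 90, 86, 85, 83]
[125, 131, 115, 113, 112, 110, 99, 101, 99, 100, 99, 98, 98, 100, 106, 116, 115, 106, 103, 102, 116, 129, 122, 115, 113, 112, 99, 96, 114, 129, 129, 114, 112, 110, 109, 100, 97, 95, 94]
20
[110, 105, 102, 104, 102, 102, 104, 103, 103, 104, 102, 102, 104, 115, 111, 101, 100, 98, 92, 85, 95, 112, 114, 102, 99, 100, 97, 88, 96, 113, 107, 102, 99, 98, 95, 93, 89, 82, 81]
[128, 130, 115, 114, 110, 108, 100, 98, 100, 101, 101, 100, 100, 100, 107, 115, 115, 117, 115, 117, 121, 129, 131, 118, 112, 111, 110, 99, 109, 128, 126, 116, 111, 110, 108, 104, 99, 92, 92]
-20
[109, 109, 107, 109, 108, 101, 102, 103, 102, 102, 102, 100, 102, 108, 111, 101, 98, 98, 98, 92, 86, 109, 111, 103, 98, 98, 95, 87, 88, 98, 112, 107, 98, 98, 94, 90, 84, 81, 79]
[117, 116, 112, 108, 106, 106, 98, 96, 97, 97, 98, 98, 100, 98, 103, 111, 115, 116, 114, 114, 116, 127, 124, 117, 111, 110, 108, 97, 98, 111, 126, 119, 111, 110, 106, 102, 98, 90, 90]
-50
[97, 102, 114, 119, 121, 123, 123, 124, 123, 122, 123, 123, 123, 118, 114, 107, 99, 98, 98, 88, 87, 96, 110, 107, 99, 98, 97, 84, 82, 95, 111, 108, 100, 98, 98, 99, 88, 86, 83]
[125, 115, 112, 109, 108, 107, 98, 95, 96, 96, 96, 102, 95, 84, 76, 75, 77, 85, 95, 106, 134, 132, 128, 119, 112, 111, 109, 96, 94, 107, 126, 122, 111, 110, 110, 106, 99, 96, 94]
[-0.07293279 -0.97019789 -1.67880918] 0.719901006213019 [531.21526902 284.14106458 120.0335016 ]
```

Only the top tray rose: the mid and low rim peaks haven't moved in the side image. Continuing the lift.

drive_tool --targets '[{"xyz": [0,0,-15],"rotation": [0,0,0],"gripper": 90},{"xyz": [0,0,-40],"rotation": [0,0,0],"gripper": 90},{"xyz": [0,0,-65],"rotation": [0,0,0],"gripper": 90},{"xyz": [0,0,-90],"rotation": [0,0,0],"gripper": 90},{"xyz": [0,0,-100],"rotation": [0,0,0],"gripper": 90},{"xyz": [0,0,-100],"rotation": [0,0,0],"gripper": 90},{"xyz": [0,0,-100],"rotation": [0,0,0],"gripper": 90},{"xyz": [0,0,-100],"rotation": [0,0,0],"gripper": 90},{"xyz": [0,0,-100],"rotation": [0,0,0],"gripper": 90}]'

```text
time_s: 17.75
eef_pos: [485.5, 286.3, 206.3]
tool_rot: [-3.137, 0.469, 3.073]
force: [-0.8, -0.1, -2.1]
opening: 0.72
grasp_force: 44.4
```

```bash
python3 - <<'E'
from h import *
st=robot.state();print(st['eef_pos'],st['opening'])
go([440,150,200],3.0)
E
```

```text
[485.48998335 286.33973621 206.26937421] 0.7197962831254066
shift [  35.  -139.2  -10. ] rot [0.013 0.469 0.071]
```

drive_tool --targets '[{"xyz": [10,-30,-8],"rotation": [0,0.1,0.02],"gripper": 90},{"xyz": [18,-60,-10],"rotation": [0,0.2,0.04],"gripper": 90},{"xyz": [26,-90,-10],"rotation": [0.01,0.3,0.06],"gripper": 90},{"xyz": [32,-120,-10],"rotation": [0.013,0.4,0.07],"gripper": 90},{"xyz": [35,-139,-10],"rotation": [0.013,0.469,0.071],"gripper": 90},{"xyz": [35,-139,-10],"rotation": [0.013,0.469,0.071],"gripper": 90},{"xyz": [35,-139,-10],"rotation": [0.013,0.469,0.071],"gripper": 90},{"xyz": [35,-139,-10],"rotation": [0.013,0.469,0.071],"gripper": 90},{"xyz": [35,-139,-10],"rotation": [0.013,0.469,0.071],"gripper": 90}]'

```text
time_s: 18.5
eef_pos: [439.7, 151.4, 200.7]
tool_rot: [3.14, 0.001, 3.001]
force: [0.4, -0.1, -1.4]
opening: 0.717
grasp_force: 44.4
```

```bash
python3 - <<'E'
from h import *
st=robot.state();print(st['eef_pos'],st['tool_rot'])
go([435,-90,190],2.861);go([588,-251.5,150],2.861)
E
```

```text
[439.73323511 151.4418533  200.67790699] [3.13998512e+00 8.57022195e-04 3.00072193e+00]
shift [ -29.2 -239.7   10.3] rot [0.002 0.001 0.14 ]
shift [-203.3 -378.2   50.2] rot [0.002 0.001 0.14 ]
```

drive_tool --targets '[{"xyz": [-10,-30,0],"rotation": [0,0,0.02],"gripper": 90},{"xyz": [-15,-65,5],"rotation": [0,0,0.04],"gripper": 90},{"xyz": [-20,-100,10],"rotation": [0,0,0.06],"gripper": 90},{"xyz": [-25,-135,10],"rotation": [0,0,0.08],"gripper": 90},{"xyz": [-28,-170,10],"rotation": [0,0,0.1],"gripper": 90},{"xyz": [-29,-205,10],"rotation": [0,0,0.12],"gripper": 90},{"xyz": [-29,-240,10],"rotation": [0,0,0.14],"gripper": 90},{"xyz": [-53,-260,15],"rotation": [0,0,0.14],"gripper": 90},{"xyz": [-80,-280,20],"rotation": [0,0,0.14],"gripper": 90},{"xyz": [-108,-302,30],"rotation": [0,0,0.14],"gripper": 90},{"xyz": [-136,-325,40],"rotation": [0,0,0.14],"gripper": 90},{"xyz": [-164,-347,50],"rotation": [0,0,0.14],"gripper": 90}]'

```text
time_s: 19.5
eef_pos: [555.2, -215.4, 150.7]
tool_rot: [3.14, 0.002, 2.862]
force: [0.8, 0.7, -0.6]
opening: 0.717
grasp_force: 44.4
```

```bash
python3 - <<'E'
from h import *
go([588,-251.5,110],2.861)
E
```

```text
shift [-41.4 -25.8  40.8] rot [0.002 0.002 0.001]
```

drive_tool --targets '[{"xyz": [-20,-13,20],"rotation": [0,0,0],"gripper": 90},{"xyz": [-41,-26,41],"rotation": [0,0,0],"gripper": 90},{"xyz": [-41,-26,41],"rotation": [0,0,0],"gripper": 90},{"xyz": [-41,-26,60],"rotation": [0,0,0],"gripper": 90},{"xyz": [-41,-26,80],"rotation": [0,0,0],"gripper": 90},{"xyz": [-41,-26,80],"rotation": [0,0,0],"gripper": 90},{"xyz": [-41,-26,80],"rotation": [0,0,0],"gripper": 90},{"xyz": [-41,-26,80],"rotation": [0,0,0],"gripper": 90},{"xyz": [-41,-26,80],"rotation": [0,0,0],"gripper": 90}]'

```text
time_s: 20.25
eef_pos: [587.4, -251.6, 72.8]
tool_rot: [3.14, 0.004, 2.861]
force: [-0.1, 0.1, -0.8]
opening: 0.718
grasp_force: 44.4
```

```bash
python3 - <<'E'
from h import *
im,c=grab("wrist","w11");s,cs=grab("side","s11");st=robot.state();e=st['eef_pos'];print(e,st['tool_rot'])
# level check: rim corners detected in wrist picture (near short rim edge vs prediction)
Rw=R.from_euler("xyz",st["tool_rot"])
print("rim pred",[proj(c,e+Rw.apply([x,y,-53.4])).round(1).tolist() for x,y in((66,-31),(66,31),(-66,31))])
g=cv2.cvtColor(im,cv2.COLOR_BGR2GRAY)
print([(v,int(g[v,280])) for v in range(60,170,3)])
for v in(150,): print(g[v,190:370:3].tolist())
go([588,-251.5,5],2.861)
E
```

```text
[ 587.24845436 -251.9936483    72.69600778] [3.1399854  0.00425314 2.86046093]
rim pred [[201.8, 156.9], [353.6, 156.9], [334.1, 397.5]]
[(60, 173), (63, 172), (66, 170), (69, 170), (72, 174), (75, 180), (78, 180), (81, 175), (84, 173), (87, 176), (90, 171), (93, 168), (96, 174), (99, 130), (102, 131), (105, 132), (108, 135), (111, 129), (114, 157), (117, 156), (120, 157), (123, 156), (126, 155), (129, 157), (132, 157), (135, 157), (138, 157), (141, 156), (144, 157), (147, 156), (150, 159), (153, 72), (156, 79), (159, 129), (162, 127), (165, 130), (168, 62)]
[188, 182, 181, 179, 187, 174, 129, 135, 142, 70, 69, 66, 64, 64, 33, 130, 126, 126, 125, 122, 118, 114, 111, 112, 109, 107, 103, 103, 105, 154, 159, 155, 152, 152, 154, 153, 154, 156, 158, 160, 163, 158, 157, 113, 24, 96, 89, 88, 85, 85, 158, 152, 147, 146, 179, 177, 181, 188, 188, 188]
shift [-0.3  0.6 67.7] rot [ 0.002  0.004 -0.001]
```

drive_tool --targets '[{"xyz": [0,0,20],"rotation": [0,0.004,0],"gripper": 90},{"xyz": [0,0,40],"rotation": [0,0.004,0],"gripper": 90},{"xyz": [0,0,53],"rotation": [0,0.004,0],"gripper": 90},{"xyz": [0,0,59],"rotation": [0,0.004,0],"gripper": 90},{"xyz": [0,0,62],"rotation": [0,0.004,0],"gripper": 90},{"xyz": [0,0,62],"rotation": [0,0.004,0],"gripper": 90},{"xyz": [0,0,62],"rotation": [0,0.004,0],"gripper": 90},{"xyz": [0,0,62],"rotation": [0,0.004,0],"gripper": 90},{"xyz": [0,0,62],"rotation": [0,0.004,0],"gripper": 90}]'

```text
time_s: 21.1
eef_pos: [587.1, -252.2, 10.1]
tool_rot: [3.14, -0.001, 2.86]
force: [0.7, -0.6, -1.3]
opening: 0.716
grasp_force: 44.4
```

drive_tool --targets '[{"xyz": [0,0,2],"rotation": [0,0,0],"gripper": 90},{"xyz": [0,0,3],"rotation": [0,0,0],"gripper": 90},{"xyz": [0,0,3],"rotation": [0,0,0],"gripper": 90},{"xyz": [0,0,3],"rotation": [0,0,0],"gripper": 90},{"xyz": [0,0,3],"rotation": [0,0,0],"gripper": 90}]'

```text
time_s: 21.52
eef_pos: [586.3, -251.8, 6.0]
tool_rot: [3.139, -0.003, 2.86]
force: [0.5, -0.2, -0.7]
opening: 0.721
grasp_force: 44.4
```

drive_tool --targets '[{"xyz": [0,0,1],"rotation": [0,0,0],"gripper": 90},{"xyz": [0,0,2],"rotation": [0,0,0],"gripper": 90},{"xyz": [0,0,2],"rotation": [0,0,0],"gripper": 90},{"xyz": [0,0,2],"rotation": [0,0,0],"gripper": 90}]'

```text
time_s: 21.85
eef_pos: [586.2, -251.7, 3.9]
tool_rot: [3.139, -0.003, 2.86]
force: [0.3, 0.7, -1.2]
opening: 0.718
grasp_force: 44.4
```

drive_tool --targets '[{"xyz": [0,0,1],"rotation": [0,0,0],"gripper": 90},{"xyz": [0,0,1.5],"rotation": [0,0,0],"gripper": 90},{"xyz": [0,0,1.5],"rotation": [0,0,0],"gripper": 90},{"xyz": [0,0,1.5],"rotation": [0,0,0],"gripper": 90}]'

```text
time_s: 22.18
eef_pos: [586.3, -251.8, 2.5]
tool_rot: [3.139, -0.003, 2.86]
force: [0.6, -0.1, -1.5]
opening: 0.715
grasp_force: 44.4
```

drive_tool --targets '[{"xyz": [0,0,1],"rotation": [0,0,0],"gripper": 90},{"xyz": [0,0,1.5],"rotation": [0,0,0],"gripper": 90},{"xyz": [0,0,1.5],"rotation": [0,0,0],"gripper": 90},{"xyz": [0,0,1.5],"rotation": [0,0,0],"gripper": 90}]'

```text
time_s: 22.52
eef_pos: [586.5, -251.9, 2.0]
tool_rot: [3.14, -0.002, 2.86]
force: [-1.6, 0.4, 5.6]
opening: 0.711
grasp_force: 45.1
```

drive_tool --targets '[{"xyz": [0,0,1],"rotation": [0,0,0],"gripper": 90},{"xyz": [0,0,1.5],"rotation": [0,0,0],"gripper": 90},{"xyz": [0,0,1.5],"rotation": [0,0,0],"gripper": 90},{"xyz": [0,0,1.5],"rotation": [0,0,0],"gripper": 90}]'

```text
time_s: 22.85
eef_pos: [586.5, -251.9, 1.9]
tool_rot: [3.14, -0.001, 2.86]
force: [-5.4, 1.6, 14.5]
opening: 0.716
grasp_force: 46.0
```

Contact: the tray sits on the board. Easing off, opening and retreating straight up.

drive_tool --targets '[{"xyz": [0,0,-2],"rotation": [0,0,0],"gripper": 90},{"xyz": [0,0,-2],"rotation": [0,0,0],"gripper": 90},{"xyz": [0,0,-2],"rotation": [0,0,0],"gripper": 60},{"xyz": [0,0,-2],"rotation": [0,0,0],"gripper": 30},{"xyz": [0,0,-2],"rotation": [0,0,0],"gripper": 10},{"xyz": [0,0,-2],"rotation": [0,0,0],"gripper": 10},{"xyz": [0,0,-5],"rotation": [0,0,0],"gripper": 10},{"xyz": [0,0,-15],"rotation": [0,0,0],"gripper": 10},{"xyz": [0,0,-40],"rotation": [0,0,0],"gripper": 10},{"xyz": [0,0,-80],"rotation": [0,0,0],"gripper": 10},{"xyz": [0,0,-120],"rotation": [0,0,0],"gripper": 10},{"xyz": [0,0,-160],"rotation": [0,0,0],"gripper": 10}]'

```text
time_s: 23.85
eef_pos: [586.2, -252.0, 161.7]
tool_rot: [3.139, -0.003, 2.86]
force: [0.6, -0.2, -0.0]
opening: 0.96
grasp_force: 0.0
```

drive_tool --targets '[{"xyz": [0,0,-50],"rotation": [0,0,0],"gripper": 10},{"xyz": [0,0,-50],"rotation": [0,0,0],"gripper": 10},{"xyz": [0,0,-50],"rotation": [0,0,0],"gripper": 10},{"xyz": [0,0,-50],"rotation": [0,0,0],"gripper": 10},{"xyz": [0,0,-50],"rotation": [0,0,0],"gripper": 10},{"xyz": [0,0,-50],"rotation": [0,0,0],"gripper": 10},{"xyz": [0,0,-50],"rotation": [0,0,0],"gripper": 10}]'

```text
time_s: 24.43
eef_pos: [585.5, -251.7, 207.1]
tool_rot: [3.139, -0.007, 2.86]
force: [0.2, 0.3, -0.3]
opening: 0.96
grasp_force: 0.0
```

```bash
python3 - <<'E'
from h import *
im,c=grab("wrist","w12");s,cs=grab("side","s12");st=robot.state();print(st['eef_pos'],st['tool_rot'],st['force'])
hsv=cv2.cvtColor(im,cv2.COLOR_BGR2HSV)
B=np.array([588,-251.5]);a=-.28;Z=R.from_euler("z",a).as_matrix()
P=lambda x,y,z:proj(c,np.r_[B,0]+Z@[x,y,z]).round(1).tolist()
print("board",P(-85,-60,8),P(-85,60,8),P(85,60,8),P(85,-60,8));print("rim",P(-66,-31,58),P(-66,31,58),P(66,31,58),P(66,-31,58))
x0,y0,x1,y1=P(-85,-60,8)+P(85,60,8)
m=(hsv[...,1]<40).astype(np.uint8)
pts=np.array([P(-75,-38,30),P(-75,38,30),P(75,38,30),P(75,-38,30)],np.int32);k=np.zeros_like(m);cv2.fillPoly(k,[pts],1)
n,l,stt,_=cv2.connectedComponentsWithStats(m*k);q=1+stt[1:,4].argmax();print(stt[q])
r=cv2.minAreaRect(np.argwhere(l==q)[:,::-1].astype(np.float32));print(cv2.boxPoints(r).round(1).tolist());W=np.array([plane(c,u,58) for u in cv2.boxPoints(r)]);print((W-np.r_[B,58])@Z)
b=((hsv[...,1]>60)&(hsv[...,0]<25)).astype(np.uint8);n,l,stt,_=cv2.connectedComponentsWithStats(b);j=l[tuple(np.array(P(-80,0,8)[::-1]).astype(int))];print("wood",stt[j])
E
```

```text
[ 585.97507583 -251.99398372  207.73127178] [ 3.13878164 -0.00573449  2.85991977] [-0.36764171 -0.56698473 -0.00812772]
board [229.0, 113.8] [328.5, 113.5] [322.3, 242.7] [235.7, 243.0]
rim [249.8, 132.5] [308.1, 132.3] [304.9, 245.5] [253.5, 245.7]
[ 251  130   57  113 6088]
[[251.0, 130.0], [307.0, 130.0], [307.0, 242.0], [251.0, 242.0]]
[[-68.5339924  -29.66426776   0.        ]
 [-68.37458848  29.78269324   0.        ]
 [ 61.35143341  33.39354136   0.        ]
 [ 61.10537785 -33.7980314    0.        ]]
wood [ 229  114   98  129 5772]
```

The tray is about 3 mm off centre along the board, 0 mm across, and aligned with the strips. The board fits its predicted outline.

```bash
python3 -c "
from station import robot
print(robot.sign_off())"
```

```text
the job is handed in; nothing more can be done
None
```

I handed the job in at about 24.6 s of the 59 s allowed: the brush is in the brush tray and the top tray stands on the board, about 3 mm off centre and aligned with the strips. The other two trays showed no shift when I checked them during the lift. I did not re-measure the jars, and sign-off returned no verdict.

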